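# Lay the spanner and the caliper in their cut-outs of the tool tray

### The arm

A 6-joint arm with a two-finger parallel gripper is mounted at the origin on a cart in front of the work surface, level with it; the furniture and walls round the work are solid. World frame = base frame: x ahead of the robot, y to its left, z up, the work surface at z = 0. Lengths are in m, angles in rad, forces in N, time in s.
With the tool pointing down it reaches from about 0.275 to 0.775 m from the base axis. Payload 14.6 kg.
Tool frame: the origin (TCP) lies on the centre line of the jaws, within the pads' length; the fingertips stand 11 mm ahead of it and the grasp point (between the pads) lies 8 mm behind it; z points along the fingers, y is the line along which they close (so a half turn about z gives the same grasp; the last joint's range is limited). The gripper opens to 85 mm and grips with 20 to 120 N. Pads are 22 mm wide; open, the fingers measure 114 mm over their backs; the gripper's body (76 mm by 85 mm) begins 54 mm behind the grasp point. The pads swing forward as they close: fully open they stand 13 mm farther back than shut.
Start: joints at [0.951, 0.263, -0.048, 1.259, 0, 1.415], TCP at [0.235, 0.469, 0.242] pointing down, gripper open.
Joint ranges: [-2.65, 2.65], [-0.89, 1.7], [-1.18, 1.37], [-2.13, 2.11], [-1.35, 1.29], [-3.14, 3.14]. Speed limits (rad/s): [1.89, 1.89, 2.57, 2.79, 3.14, 3.14].

### API

Orientations are given as a unit quaternion [w, x, y, z].
In Python, from bench import status, imaging, arm, spotter gives the robot as it stands.
- The arm moves only by the tool drive_tool, never from a script. Its argument "commands" is a list that holds one entry, the list of rows, each a list of 7 numbers: the finger opening in mm, from 0 to 85.4, then the shift along the tool's x, y, z in units of 0.5 m (1.0 is 0.5 m), then the turn, a rotation vector about the tool's x, y, z in units of 90 degrees (1.0 is 90 degrees). In form: [[[gripper, x, y, z, wx, wy, wz], ...]]. A call has exactly 5 rows; each row is the pose to reach, as a shift and turn from the pose commanded when the call began, along the tool's axes at that moment; what a row does not reach only later rows make up. A row lasts 1/12 s, in which the tool goes at most 41.7 mm and 7.16 degrees, less where a joint would pass 70% of its speed; a pose out of reach is approached as far as the arm can. A call with a number of a shift or a turn outside -1 to 1 is refused whole. A call with a gripper value outside its range is refused whole. The fingers move at their own pace and stop on an object; the grip force is fixed at half the most. Time passes only in rows, so rows that repeat a pose let the fingers close, or fill a call up. It gives the time, the measured TCP pose, the force, the opening and the grip force at its end, in the units of the state.
- status.sense(): the state, without advancing time (a new reading comes with each control period).
- imaging.get_image(name): name is "side" or "top" or "wrist"; returns a dict with "pixels" (384x512x3 uint8, red, green, blue), "fov_y" (degrees; the focal length in pixels is half the picture's height over the tangent of half this angle, whatever the lens; pixels are square), "cx", "cy" (the principal point, pixels), "R" (3x3) and "t" (3): a world point X has camera coordinates R X + t. Camera axes: x right, y down, z forward; pixel columns grow to the right and rows downward; lengths in m; the calibration is good to about 2 mm. A picture is of the moment at which its call begins. There is no depth.
- arm.close_job(): hands the job in; it is judged then, once.
Trained networks look in a picture, given as the dict that the camera call returned (one of the last four; its "shot" number tells which), for a name from the list of things; names that differ only in an ending like _2 or _b are one class to them, and where a whole thing is asked for, a point or a joint stands for the part that bears it (a point fixed in the world has none). Each returns a list of dicts, best first, with "score" (0 to 1); they miss things now and then, are a little off and sometimes report something else, mostly with a low value. They report only what shows in the picture. A call takes as long as a camera call.
- spotter.look_for(query, picture): "rect" ([left, top, width, height] in pixels, round what is visible of it).
- spotter.cut_out(query, picture): "region" (384x512 bool, what is visible of it) and "rect" ([left, top, width, height] in pixels, round what is visible of it).
- spotter.spot_point(query, picture): "pixel" ([column, row] in pixels: a listed point, or the origin of a listed thing).
The state is a dict: "time": time; "joint_positions": joint angles; "joint_vel": joint speeds; "joint_torque": joint torques, N m; "tcp_pos": TCP position; "eef_rot": TCP orientation; "ft_force": force on the tool from outside, world axes, zero at the start; "wrist_torque": the same for the moment, N m; "gripper_width": opening from 0.0 (shut) to 1.0 (fully open); "grasp_force": force on a finger pad.
Only numpy, scipy, OpenCV 4.12 (cv2) and the standard library are available. Lean on these libraries where they do the work, as an engineer would, in place of code of your own. Each camera call takes 0.05 s, during which the arm holds its last target. There are 200 camera calls.

### The job

The bench is being handed over: put the loose spanner and the loose caliper back in the tool tray, each lying flat on the floor of the cut-out that has its shape, the same way round as the cut-out. Lay them in, do not drop them, and leave the hex key that is already in the tray, the thread counter and the tape measure where they are.

Things in the scene. Friction and masses are not known exactly. Their poses are not given: they have to be found in the camera images.
- tool_tray: Shadow tray, fixed, 212 x 192 x 14.5 mm: dark sheet with 3 tool-shaped cut-outs, on a light base 8 mm thick (the floor the tools lie on). Origin: middle of underside; x across the cut-outs, y along them (roughly away from the robot), z up. A finger channel 44 mm wide, as deep as the cut-outs, open at both ends, crosses them along x at y = -16 mm: fingers holding a tool there can go down to the floor.
- spanner_pocket (a point): Where the spanner's origin lies when home: on the floor, 8 mm above the worktop, of the left cut-out (tray x = -74, y = -6 mm); axes as the tray's. Wide end (large jaw) at -y, narrow end at +y. About 2.5 mm play all round. The channel's middle line passes at y = -10 mm from this point.
- caliper_pocket (a point): Where the caliper's origin lies when home: on the floor, 8 mm above the worktop, of the middle cut-out (tray x = 0, y = -16 mm), on the channel's middle line; axes as the tray's. Jaw end at -y (long jaws to +x, short ones to -x), narrow beam slot at +y. About 2.5 mm play all round.
- spanner: Plain steel open-ended spanner, 143 mm long, 5 mm thick, 60 g, flat and loose on the worktop. Origin: underside, near mid length, on the shank's axis; y along the shank, z up. Large jaw (31 mm wide) at y = -56 mm, small jaw (25 mm) at y = +59 mm. Shank 10.5 mm wide (x), 4 mm thick, top 4.4 mm up, to grasp across x between y = -35 and +40 mm. Home: axes along the tray's.
- caliper: Digital caliper, shut, rigid, 110 g, flat and loose on the worktop. Origin: underside, middle of the grey slider box, near the centre of mass; y along the beam, z up. Box 24 (x) x 54 (y) x 13 mm high: grasp it across x. Steel beam 12 x 4 mm, to y = +98 mm; jaws 4 mm thick at y = -26 to -50 mm, long ones to x = +42 mm, short ones to x = -20 mm. Home: axes along the tray's.
- spanner_small_end (a point): Middle of the spanner's small jaw, 59 mm along the spanner's +y.
- caliper_tail (a point): Tail end of the caliper's beam, 98 mm along the caliper's +y.
- hex_key: Black L-shaped hex key, 88 x 30 x 6 mm, lying loose in its own cut-out, the right one of the tray (tray x = 78, y = -6 mm); leave it there. Origin: underside, middle of its outline.
- linen_tester: Black folding thread counter (small stand magnifier), 37 x 33 x 43 mm, standing loose on the worktop far to the left. Bystander. Origin: middle of its underside.
- tape_measure: Pocket tape measure, 29 x 77 x 58 mm, standing loose on the worktop far to the right. Bystander. Origin: underside, near its middle.

How it is judged:
At the end, for the whole second after the job is handed in: Spanner and caliper each lie flat and still on the floor of their own cut-out: origin within 6 mm of the pocket's point along the tray's x and y and within 2.5 mm of the floor's height, tilted less than 0.05 rad, the spanner's small jaw and the caliper's beam at the cut-out's narrow (+y) end (x of spanner in the frame of spanner_pocket between -0.006 and 0.006 m and y of spanner in the frame of spanner_pocket between -0.006 and 0.006 m and z of spanner in the frame of spanner_pocket between -0.0025 and 0.0025 m and angle between each of spanner, caliper's own z axis and vertical below 0.05 rad and y of spanner_small_end in the frame of spanner_pocket above 0.05 m and linear speed of each of spanner, caliper below 0.02 m/s and angular speed of each of spanner, caliper below 0.2 rad/s and x of caliper in the frame of caliper_pocket between -0.006 and 0.006 m and y of caliper in the frame of caliper_pocket between -0.006 and 0.006 m and z of caliper in the frame of caliper_pocket between -0.0025 and 0.0025 m and y of caliper_tail in the frame of caliper_pocket above 0.085 m); the robot touches nothing.
It fails at once if the spanner is let go more than 30 mm above the floor of its cut-out (horizontal distance between spanner and spanner_pocket below 0.04 m and z of spanner in the frame of spanner_pocket above 0.03 m and contact force between spanner and the fingers below 0.02 N).
It fails at once if the caliper is let go more than 30 mm above the floor of its cut-out (horizontal distance between caliper and caliper_pocket below 0.04 m and z of caliper in the frame of caliper_pocket above 0.03 m and contact force between caliper and the fingers below 0.02 N).
It fails at once if the hex key is moved more than 12 mm (distance of hex_key from where it was at the start of the episode above 0.012 m).
It fails at once if the thread counter is moved more than 20 mm (distance of linen_tester from where it was at the start of the episode above 0.02 m).
It fails at once if the tape measure is moved more than 20 mm (distance of tape_measure from where it was at the start of the episode above 0.02 m).
It also fails if it takes over 56 s, if anything falls off the work surface, if the arm or the gripper's body presses on something with over 40 N, if the wrist force passes 120 N, or if a joint passes its speed limit or range.

## Working session

There is one attempt and no reset: what is moved stays moved. The work goes in short steps, Python scripts to look and compute and a tool call to move; the robot and the scene stay as the last step left them, time stands still between calls to the robot, and variables do not carry over. Pictures are saved under pics/ and viewed, at most 10 in all, crops included, and the job is handed in when it is done.

Besides the shell and the picture viewer there is one more tool, called after "Emit:" as name(argument=value, ...), one argument or row to a line, values as JSON. drive_tool: Moves the arm, as the interface text tells. Its arguments: {"type":"object","properties":{"commands":{"type":"array","items":{"type":"array","items":{"type":"array","items":{"type":"number"}}}}},"required":["commands"]}

```bash
ls; mkdir -p pics
cat > h.py <<'E'
import numpy as np, cv2
from bench import status, imaging, arm, spotter
def ray(im,px):
    h=im["pixels"].shape[0]; f=h/2/np.tan(np.radians(im["fov_y"])/2)
    R=np.array(im["R"]);t=np.array(im["t"])
    d=R.T@np.array([(px[0]-im["cx"])/f,(px[1]-im["cy"])/f,1]); return -R.T@t,d
def at(im,px,z):
    c,d=ray(im,px); return c+d*(z-c[2])/d[2]
def proj(im,X):
    h=im["pixels"].shape[0]; f=h/2/np.tan(np.radians(im["fov_y"])/2)
    c=np.array(im["R"])@np.array(X)+np.array(im["t"]); return np.array([im["cx"]+f*c[0]/c[2],im["cy"]+f*c[1]/c[2]])
def save(im,name): cv2.imwrite("pics/"+name,im["pixels"][:,:,::-1])
E
python3 - <<'E'
from h import *
s=status.sense(); print(s)
ims=[]
for n in("top","side","wrist"):
    im=imaging.get_image(n); ims.append(im["pixels"]); print(n,im["fov_y"],im["cx"],im["cy"],np.round(ray(im,(im["cx"],im["cy"])),3).tolist())
    for q,z in(("spanner",.003),("spanner_small_end",.003),("caliper",.0),("caliper_tail",.002),("tool_tray",0),("spanner_pocket",.008),("caliper_pocket",.008),("hex_key",.008),("linen_tester",0),("tape_measure",0)):
        for r in spotter.spot_point(q,im)[:2]: print(q,round(r["score"],2),np.round(r["pixel"],1),np.round(at(im,r["pixel"],z),4))
cv2.imwrite("pics/a.png",cv2.resize(ims[0],None,fx=1.56,fy=1.56)[:,:,::-1])
cv2.imwrite("pics/b.png",np.hstack([cv2.resize(ims[1],(400,300)),cv2.resize(ims[2],(400,300))])[:,:,::-1])
E
```

```text
pics
{'time': 0.0, 'joint_positions': array([ 9.50702716e-01,  2.63507952e-01, -4.89330351e-02,  1.25944981e+00,
       -1.81413485e-05,  1.41550721e+00]), 'joint_vel': array([ 7.50582085e-04, -2.04785055e-04, -6.69045588e-05,  1.22581998e-03,
        2.94789075e-05, -4.89047029e-04]), 'joint_torque': array([-2.04901560e-03, -6.37611794e+01,  3.84573340e+01,  1.35749383e-02,
       -3.06697793e-04, -1.43025329e-05]), 'tcp_pos': array([0.23516724, 0.46906635, 0.24183431]), 'eef_rot': array([-1.98485163e-04,  2.30315811e-01,  9.73115783e-01, -5.10049037e-04]), 'ft_force': array([ 0.04135644,  0.17304422, -0.20986508]), 'wrist_torque': array([ 0.04330656,  0.00985262, -0.00314765]), 'grasp_force': 0.0, 'gripper_width': 1.0015025587360546}
top 42.4877980249242 254.536950266527 198.0628332337974 [[0.228, -0.0, 1.599], [0.178, -0.004, -0.984]]
spanner 0.62 [327.4 202.9] [ 0.4999 -0.2459  0.003 ]
spanner_small_end 0.59 [332.5 185.5] [ 0.5581 -0.2645  0.003 ]
caliper 0.84 [168.4 225.9] [0.4262 0.2738 0.    ]
caliper_tail 0.53 [173.6 193. ] [0.5348 0.2593 0.002 ]
tool_tray 0.66 [248.2 196.3] 
[... 610 characters left out ...]
51.9] [0.5368 0.2577 0.002 ]
tool_tray 0.69 [243.5 197. ] [ 0.5113 -0.003  -0.    ]
spanner_pocket 0.8 [242.4 210.7] [0.4994 0.0753 0.008 ]
caliper_pocket 0.81 [245.1 195.9] [5.051e-01 1.000e-04 8.000e-03]
hex_key 0.56 [246.  182.6] [ 0.5158 -0.0725  0.008 ]
linen_tester 0.52 [236.2 303.5] [ 0.4473  0.4224 -0.    ]
tape_measure 0.57 [282.1 134.4] [ 0.4332 -0.4285  0.    ]
wrist 70.53726924542501 256.716410062872 187.832730977066 [[0.161, 0.507, 0.374], [0.291, -0.146, -0.946]]
caliper 0.81 [203.8 312. ] [0.4375 0.2656 0.    ]
spanner_pocket 0.78 [133.6 372.1] [0.4946 0.0833 0.008 ]
caliper_pocket 0.32 [204.2 312.5] [0.4328 0.2708 0.008 ]
linen_tester 0.88 [288.6 280.7] [0.4441 0.4234 0.    ]
```

View pics/a.png

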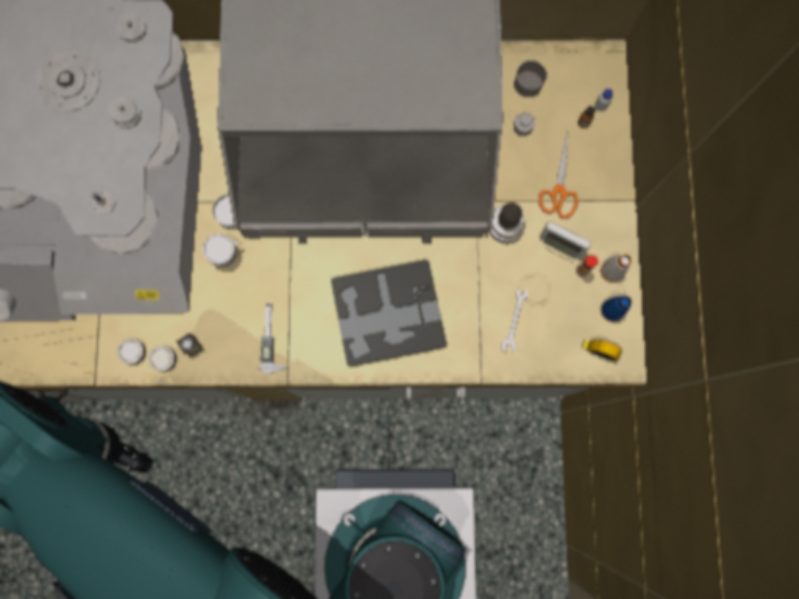

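View pics/b.png

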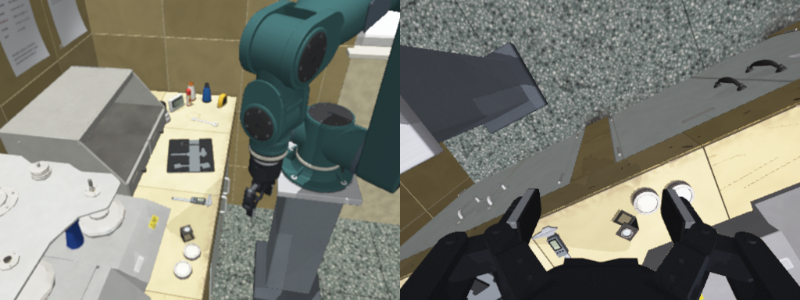

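The top view shows the tray at about (390,312) in the enlarged picture, turned roughly 10° counter-clockwise. The caliper is at (267,345) with its tail up and long jaws to the right, and the spanner is at (515,320) with the small end up. Both tools are already almost the right way round. Next I move above the caliper.

```bash
cat >> h.py <<'E'
from scipy.spatial.transform import Rotation as Ro
def plan(xyz,axis_yaw_deg):
    """axis_yaw_deg: world yaw of held tool's y axis (tool -x of gripper points there); tool z down"""
    s=status.sense(); q=s["eef_rot"]; R=Ro.from_quat([q[1],q[2],q[3],q[0]])
    a=np.radians(axis_yaw_deg); x=-np.array([np.cos(a),np.sin(a),0]); z=np.array([0,0,-1.]); y=np.cross(z,x)
    Rt=Ro.from_matrix(np.c_[x,y,z])
    sh=R.inv().apply(np.array(xyz)-s["tcp_pos"]); tu=(R.inv()*Rt).as_rotvec()
    print("now",np.round(s["tcp_pos"],4),"F",np.round(s["ft_force"],1),"g",round(s["gripper_width"],3),round(s["grasp_force"],1),"t",round(s["time"],2))
    print("shift",np.round(sh/.5,4),"turn",np.round(tu/(np.pi/2),4))
E
python3 -c "
from h import *
plan([.44,.268,.16],-8)"
```

```text
now [0.2353 0.4693 0.2423] F [0.2 0.8 1. ] g 0.996 0.0 t 1.65
shift [-0.5464 -0.1764  0.1645] turn [-0.    -0.    -0.207]
```

Emit:
drive_tool(
  commands=[
    [[85,-0.546,-0.176,0.165,0,0,-0.207],[85,-0.546,-0.176,0.165,0,0,-0.207],[85,-0.546,-0.176,0.165,0,0,-0.207],[85,-0.546,-0.176,0.165,0,0,-0.207],[85,-0.546,-0.176,0.165,0,0,-0.207]],
  ],
)

```text
time: 2.07
tcp_pos: [0.3736, 0.3332, 0.1866]
eef_rot: [0.0, 0.069, 0.998, 0.0]
ft_force: [0.6, 1.0, 0.2]
gripper_width: 0.995
grasp_force: 0.0
```

```bash
python3 -c "
from h import *
plan([.44,.268,.16],-8)"
```

```text
now [0.3736 0.3332 0.1866] F [0.6 1.  0.2] g 0.995 0.0 t 2.07
shift [-0.1496 -0.1108  0.0533] turn [0.0002 0.0002 0.0008]
```

Emit:
drive_tool(
  commands=[
    [[85,-0.145,-0.107,0.05,0,0,0],[85,-0.145,-0.107,0.05,0,0,0],[85,-0.145,-0.107,0.05,0,0,0],[85,-0.145,-0.107,0.05,0,0,0],[85,-0.145,-0.107,0.05,0,0,0]],
  ],
)

```text
time: 2.48
tcp_pos: [0.4369, 0.2714, 0.1619]
eef_rot: [-0.0, 0.07, 0.998, -0.0]
ft_force: [-0.9, -0.6, -0.0]
gripper_width: 1.001
grasp_force: 0.0
```

Run:
```python
from h import *
im=imaging.get_image("wrist"); save(im,"c.png")
for q,z in(("caliper",.0),("caliper_tail",.002)):
    for r in spotter.spot_point(q,im)[:2]: print(q,round(r["score"],2),np.round(r["pixel"],1),np.round(at(im,r["pixel"],z),4))
plan([.44,.268,.16],-8)
```

```text
caliper 0.8 [249.4 174.5] [0.4371 0.2627 0.    ]
caliper 0.52 [109.6 240. ] [ 0.4956  0.0809 -0.    ]
caliper_tail 0.94 [261.2 247.9] [0.5313 0.2633 0.002 ]
now [0.4363 0.2725 0.1624] F [-0.6  0.4 -0. ] g 0.995 0.0 t 2.63
shift [-0.0086 -0.0079  0.0048] turn [0.0003 0.0002 0.0009]
```

View pics/c.png

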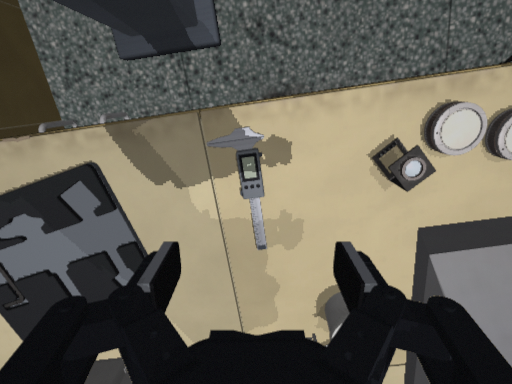

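Run:
```python
from h import *
im=imaging.get_image("wrist")
r=spotter.cut_out("caliper",im)[0]; m=r["region"].astype(np.uint8); print(r["score"],r["rect"])
c=at(im,(251,173.5),.013); t=at(im,(261,247.5),.006); print(c,t,np.linalg.norm(t-c),np.degrees(np.arctan2(*(t-c)[1::-1])))
a=(c[:2]+0); 
for yaw in(-4,-2,0,2):
  y=np.radians(yaw); ex=np.array([np.sin(y),-np.cos(y)]); ey=np.array([np.cos(y),np.sin(y)])
  print(yaw,[np.round(proj(im,[*(c[:2]+ex*u+ey*v),z])).tolist() for u,v,z in((-.012,-.027,.013),(.012,-.027,.013),(.012,.027,.013),(-.012,.027,.013),(0,.098,.004),(.042,-.04,.004))])
big=cv2.resize(im["pixels"][110:260,190:300],None,fx=5,fy=4,interpolation=cv2.INTER_CUBIC); big=cv2.resize(big,(440,600)); cv2.imwrite("pics/d.png",big[:,:,::-1])
plan([.44,.268,.16],-8)
```

```text
0.62 [206.8, 126.8, 57.2, 122.8]
[0.43221533 0.26661988 0.013     ] [0.52818196 0.26479012 0.006     ] 0.09623898192643829 -1.0923054413919198
-4 [[261.0, 148.0], [238.0, 149.0], [242.0, 198.0], [264.0, 196.0], [257.0, 248.0], [209.0, 138.0]]
-2 [[260.0, 148.0], [237.0, 150.0], [243.0, 198.0], [264.0, 196.0], [260.0, 248.0], [208.0, 139.0]]
0 [[259.0, 147.0], [236.0, 150.0], [244.0, 198.0], [265.0, 195.0], [263.0, 248.0], [207.0, 141.0]]
2 [[258.0, 147.0], [235.0, 151.0], [245.0, 198.0], [266.0, 195.0], [265.0, 248.0], [206.0, 142.0]]
now [0.4364 0.2725 0.1624] F [ 0.1 -0.4  0. ] g 0.993 0.0 t 2.73
shift [-0.0084 -0.0078  0.0048] turn [0.0002 0.0003 0.0011]
```

View pics/d.png

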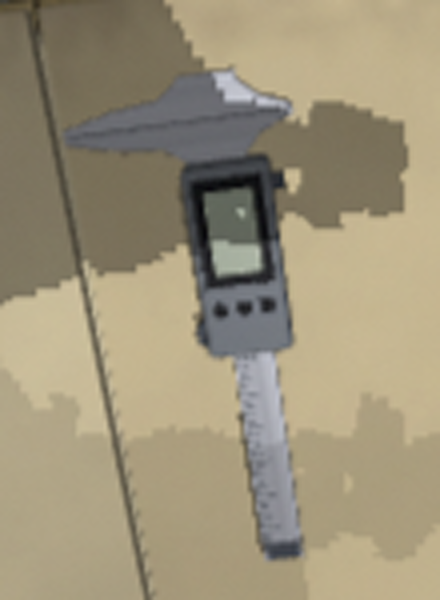

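```bash
python3 -c "
from h import *
plan([.432,.2675,.014],-1.5)"
```

```text
now [0.4364 0.2725 0.1624] F [ 0.1 -0.4  0. ] g 0.993 0.0 t 2.73
shift [ 0.0075 -0.0111  0.2968] turn [ 0.0002  0.0003 -0.0712]
```

Emit:
drive_tool(
  commands=[
    [[60,0.0075,-0.011,0.07,0,0,-0.071],[60,0.0075,-0.011,0.14,0,0,-0.071],[60,0.0075,-0.011,0.2,0,0,-0.071],[60,0.0075,-0.011,0.25,0,0,-0.071],[60,0.0075,-0.011,0.27,0,0,-0.071]],
  ],
)

```text
time: 3.15
tcp_pos: [0.4306, 0.2666, 0.0243]
eef_rot: [-0.001, 0.013, 1.0, -0.001]
ft_force: [-0.3, 0.0, -1.1]
gripper_width: 0.7
grasp_force: 0.0
```

```bash
python3 -c "
from h import *
im=imaging.get_image('wrist'); save(im,'e.png')
plan([.432,.2675,.014],-1.5)
print(proj(im,[.432,.2675,.013]),at(im,(251,173),.013))"
```

```text
now [0.4304 0.2665 0.0239] F [-1.9 -0.7 -2.8] g 0.711 0.0 t 3.2
shift [-0.0032  0.0021  0.0198] turn [-0.001  -0.0024 -0.0005]
[258.8186947  244.56376133] [0.38739539 0.26428754 0.013     ]
```

View pics/e.png

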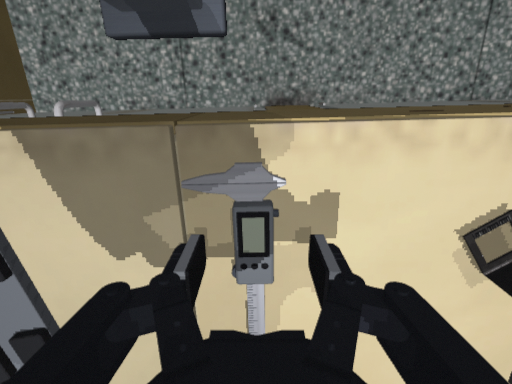

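The fingers straddle the grey box, whose corners run from (234,202) to (274,282). The box centre is about 3 mm left of my estimate and 2 mm nearer. I'll correct for that and grasp.

```bash
python3 -c "
from h import *
plan([.430,.2645,.014],-1.5)"
```

```text
now [0.4304 0.2665 0.0239] F [-1.9 -0.7 -2.8] g 0.711 0.0 t 3.2
shift [ 0.0006 -0.0041  0.0198] turn [-0.001  -0.0024 -0.0005]
```

Emit:
drive_tool(
  commands=[
    [[55,0,-0.004,0.01,0,0,0],[55,0,-0.004,0.018,0,0,0],[20,0,-0.004,0.018,0,0,0],[10,0,-0.004,0.018,0,0,0],[10,0,-0.004,0.018,0,0,0]],
  ],
)

```text
time: 3.62
tcp_pos: [0.4329, 0.2649, 0.0189]
eef_rot: [0.001, 0.014, 1.0, 0.0]
ft_force: [-5.1, -2.3, 16.7]
gripper_width: 0.258
grasp_force: 58.1
```

Emit:
drive_tool(
  commands=[
    [[10,0,0,0,0,0,0],[10,0,0,0,0,0,0],[10,0,0,0,0,0,0],[10,0,0,0,0,0,0],[10,0,0,0,0,0,0]],
  ],
)

```text
time: 4.03
tcp_pos: [0.4329, 0.2649, 0.019]
eef_rot: [0.001, 0.014, 1.0, 0.0]
ft_force: [-1.4, 0.5, 8.6]
gripper_width: 0.252
grasp_force: 58.5
```

Emit:
drive_tool(
  commands=[
    [[10,0,0,-0.03,0,0,0],[10,0,0,-0.08,0,0,0],[10,0,0,-0.14,0,0,0],[10,0,0,-0.2,0,0,0],[10,0,0,-0.24,0,0,0]],
  ],
)

```text
time: 4.45
tcp_pos: [0.433, 0.2648, 0.1411]
eef_rot: [0.001, 0.014, 1.0, 0.001]
ft_force: [0.6, 0.2, -0.7]
gripper_width: 0.252
grasp_force: 59.5
```

```bash
python3 -c "
from h import *
plan([.47,.03,.15],10)"
```

```text
now [0.433  0.2648 0.1411] F [ 0.6  0.2 -0.7] g 0.252 59.5 t 4.45
shift [-0.0873 -0.4674 -0.018 ] turn [ 0.0006  0.0017 -0.129 ]
```

Emit:
drive_tool(
  commands=[
    [[10,-0.087,-0.467,-0.018,0,0,-0.129],[10,-0.087,-0.467,-0.018,0,0,-0.129],[10,-0.087,-0.467,-0.018,0,0,-0.129],[10,-0.087,-0.467,-0.018,0,0,-0.129],[10,-0.087,-0.467,-0.018,0,0,-0.129]],
  ],
)

```text
time: 4.87
tcp_pos: [0.464, 0.062, 0.1464]
eef_rot: [0.001, -0.087, 0.996, -0.0]
ft_force: [2.4, 0.5, -1.4]
gripper_width: 0.254
grasp_force: 59.5
```

Emit:
drive_tool(
  commands=[
    [[10,-0.008,-0.046,0,0,0,0],[10,-0.015,-0.09,0,0,0,0],[10,-0.015,-0.09,0,0,0,0],[10,-0.015,-0.09,0,0,0,0],[10,-0.015,-0.09,0,0,0,0]],
  ],
)

```text
time: 5.28
tcp_pos: [0.479, 0.0211, 0.1459]
eef_rot: [0.0, -0.087, 0.996, 0.0]
ft_force: [1.1, -0.1, -2.1]
gripper_width: 0.252
grasp_force: 59.5
```

Run:
```python
from h import *
im=imaging.get_image("wrist"); save(im,"f.png")
for q,z in(("caliper_pocket",.008),("spanner_pocket",.008),("tool_tray",0)):
    for r in spotter.spot_point(q,im)[:2]: print(q,round(r["score"],2),np.round(r["pixel"],1),np.round(at(im,r["pixel"],z),4))
plan([.47,.03,.15],10)
```

```text
caliper_pocket 0.88 [244.7 193.1] [0.4959 0.0108 0.008 ]
spanner_pocket 0.86 [313.2 202.1] [0.4933 0.0846 0.008 ]
tool_tray 0.94 [244.3 205.5] [0.5134 0.0129 0.    ]
now [0.479  0.0216 0.1458] F [-0.6 -0.6 -1.8] g 0.253 59.5 t 5.48
shift [ 0.0148  0.0198 -0.0085] turn [0.     0.     0.0008]
```

View pics/f.png

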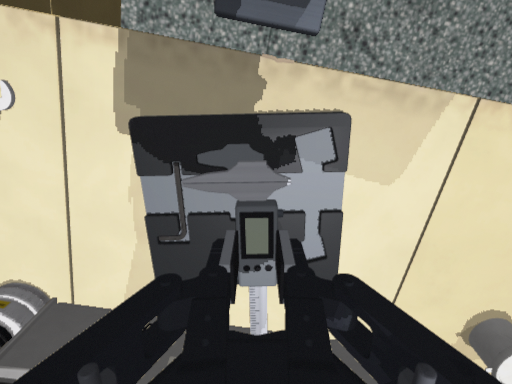

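The held caliper is in view, with its box from (236,202) to (277,283). The tray is below it: near edge at rows 112–118, sides at columns 131–153 and 338–351. The channel and the spanner cut-out at (318,150) are clear. Next I fit the tray outline.

```bash
cat >> h.py <<'E'
from scipy.optimize import least_squares
def tray_fit(im,p0=(.515,.013,-80.),w=7,show=True):
    """Fit tray x,y,yaw to strongest edge along the outline and channel edges at z=.0145 (edges sampled normal)."""
    g=cv2.GaussianBlur(cv2.cvtColor(im["pixels"],cv2.COLOR_RGB2GRAY).astype(np.float32),(0,0),1.)
    segs=[((.106,v),(1,0),1) for v in np.r_[np.linspace(-.085,-.045,14),np.linspace(.012,.04,10)]]
    segs+=[((-.106,v),(-1,0),1) for v in np.r_[np.linspace(-.085,-.045,14),np.linspace(.012,.04,10)]]
    segs+=[((u,-.096),(0,-1),1) for u in np.linspace(-.095,.095,30)]
    segs+=[((u,v),(0,n),1) for v,n in((-.038,1),(.006,-1)) for u in(-.103,-.1,-.097,-.094,.092,.095,.098,.101)]
    p=np.array(p0,float)
    def W(p,u): a=np.radians(p[2]); return np.array([p[0]+np.cos(a)*u[0]-np.sin(a)*u[1],p[1]+np.sin(a)*u[0]+np.cos(a)*u[1],.0145])
    for it in range(6):
        o=[]
        for u,n,_ in segs:
            a=proj(im,W(p,u)); d=proj(im,W(p,np.add(u,np.multiply(n,.005))))-a; d/=np.linalg.norm(d)
            s=np.arange(-w,w+.1,.5); q=a+s[:,None]*d
            if q.min()<8 or q[:,0].max()>500 or q[:,1].max()>375: continue
            v=cv2.remap(g,q[:,:1].astype(np.float32),q[:,1:].astype(np.float32),1)[:,0]; gr=np.gradient(v)  # dark inside, bright outside
            k=gr.argmax()
            if gr[k]>2.5: o.append((u,n,at(im,q[k],.0145)[:2]))
        def res(p):
            a=np.radians(p[2]);c,s=np.cos(a),np.sin(a)
            return [1e3*((((x[0]-p[0])*c+(x[1]-p[1])*s)-u[0])*n[0]+((-(x[0]-p[0])*s+(x[1]-p[1])*c)-u[1])*n[1]) for u,n,x in o]
        r=least_squares(res,p,loss="soft_l1",x_scale=[.001,.001,.1]); p=r.x; w=max(3.5,w-1)
    if show: print("tray",np.round(p,4),len(o),"med|res|mm",np.round(np.median(np.abs(res(p))),2)); print("cal pocket",W(p,(0,-.016))[:2],"span pocket",W(p,(-.074,-.006))[:2])
    return p,W
E
python3 - <<'E'
from h import *
im=imaging.get_image("wrist")
tray_fit(im)
for z in(.136,.140): print(at(im,(256.5,242.5),z))
s=status.sense(); print(s["tcp_pos"])
E
```

```text
tray [ 5.09900e-01  1.14000e-02 -7.85308e+01] 94 med|res|mm 0.48
cal pocket [0.49417707 0.00824165] span pocket [0.48926318 0.08275241]
[0.47819438 0.02089257 0.136     ]
[0.47588524 0.02048408 0.14      ]
[0.47910081 0.02144744 0.14577592]
```

```bash
python3 -c "
from h import *
plan([.4973,.0091,.05],11.5)"
```

```text
now [0.4791 0.0214 0.1458] F [-0.5  0.4 -0.5] g 0.252 59.5 t 5.53
shift [-0.0315 -0.0307  0.1916] turn [-0.      0.0001 -0.0159]
```

Emit:
drive_tool(
  commands=[
    [[10,-0.0315,-0.0307,0.05,0,0,-0.016],[10,-0.0315,-0.0307,0.1,0,0,-0.016],[10,-0.0315,-0.0307,0.15,0,0,-0.016],[10,-0.0315,-0.0307,0.18,0,0,-0.016],[10,-0.0315,-0.0307,0.191,0,0,-0.016]],
  ],
)

```text
time: 5.95
tcp_pos: [0.4962, 0.0089, 0.0481]
eef_rot: [-0.002, -0.1, 0.995, 0.0]
ft_force: [-0.7, -0.2, -1.7]
gripper_width: 0.255
grasp_force: 59.5
```

Run:
```python
from h import *
im=imaging.get_image("wrist"); im=imaging.get_image("wrist"); save(im,"g.png")
plan([.4973,.0091,.05],11.5)
p,W=tray_fit(im,(.5099,.0114,-78.5))
```

```text
now [0.497  0.0088 0.0497] F [ 0.2 -0.2 -0.8] g 0.254 59.5 t 6.05
shift [-0.0008  0.0006 -0.0005] turn [ 0.0003 -0.0009 -0.0003]
tray [ 5.10500e-01  1.15000e-02 -7.86177e+01] 94 med|res|mm 0.59
cal pocket [0.49482758 0.00829585] span pocket [0.49002666 0.08281398]
```

View pics/g.png

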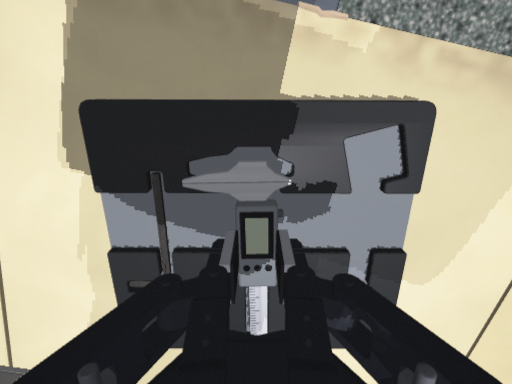

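Run:
```python
from h import *
im=imaging.get_image("wrist"); s=status.sense(); T=s["tcp_pos"]; print(T)
zb=T[2]-.019
p,W=tray_fit(im,(.5105,.0115,-78.6))
pk=W(p,(0,-.016))[:2]
a=np.radians(p[2]); ex=np.array([np.cos(a),np.sin(a)]); ey=np.array([-ex[1],ex[0]])
for nm,px,z in(("box",(256.8,243.5),zb+.013),("ltip",(182,183),zb+.004),("rtip",(292,183),zb+.004),("cut ltip",(189,171),.0145),("cut rtip",(294,171),.0145)):
    d=at(im,px,z)[:2]-pk; print(nm,np.round([1e3*d@ex,1e3*d@ey],1))
d=T[:2]-pk; print("tcp",1e3*d@ex,1e3*d@ey)
# enlarged crop with the predicted home outline
```

```text
[0.4975582 0.0086265 0.0505921]
tray [ 5.10300e-01  1.14000e-02 -7.84995e+01] 94 med|res|mm 0.64
cal pocket [0.4945816  0.00823413] span pocket [0.48962696 0.0827422 ]
box [ 0.3 -0.6]
ltip [ 42.5 -34.1]
rtip [-19.6 -34.1]
cut ltip [ 43.4 -35.3]
cut rtip [-23.4 -35.3]
tcp 0.20897686332069543 2.9950677003320276
```

Emit:
drive_tool(
  commands=[
    [[10,-0.001,0.0012,0.01,0,0,0],[10,-0.001,0.0012,0.02,0,0,0],[10,-0.001,0.0012,0.03,0,0,0],[10,-0.001,0.0012,0.036,0,0,0],[10,-0.001,0.0012,0.036,0,0,0]],
  ],
)

```text
time: 6.52
tcp_pos: [0.4982, 0.009, 0.0324]
eef_rot: [0.001, -0.1, 0.995, -0.0]
ft_force: [-2.4, -0.2, 7.9]
gripper_width: 0.253
grasp_force: 62.2
```

Emit:
drive_tool(
  commands=[
    [[10,0,0,0.004,0,0,0],[10,0,0,0.007,0,0,0],[10,0,0,0.01,0,0,0],[10,0,0,0.01,0,0,0],[10,0,0,0.01,0,0,0]],
  ],
)

```text
time: 6.93
tcp_pos: [0.4975, 0.0087, 0.0279]
eef_rot: [0.0, -0.1, 0.995, -0.001]
ft_force: [-3.9, -1.2, -1.8]
gripper_width: 0.248
grasp_force: 65.0
```

Emit:
drive_tool(
  commands=[
    [[10,0,0,0.001,0,0,0],[10,0,0,0.002,0,0,0],[10,0,0,0.002,0,0,0],[10,0,0,0.002,0,0,0],[10,0,0,0.002,0,0,0]],
  ],
)

```text
time: 7.35
tcp_pos: [0.497, 0.0088, 0.0267]
eef_rot: [-0.0, -0.1, 0.995, -0.0]
ft_force: [-8.9, -1.9, 18.7]
gripper_width: 0.253
grasp_force: 67.5
```

Run:
```python
from h import *
plan([.4973,.0091,.05],11.5)
im=imaging.get_image("wrist"); save(im,"i.png")
```

```text
now [0.497  0.0088 0.0267] F [-8.9 -1.9 18.7] g 0.253 67.5 t 7.35
shift [-0.0007  0.0004 -0.0466] turn [-0.0003 -0.0007 -0.0008]
```

View pics/i.png

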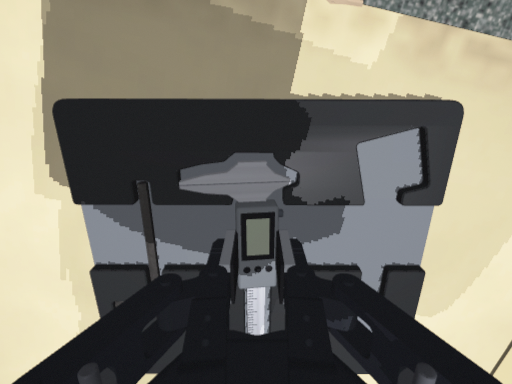

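The caliper sits inside its cut-out, with the jaw tips at (180,180) and (299,180) filling it. The contact force shows it is on the floor, so I release and go up.

Emit:
drive_tool(
  commands=[
    [[40,0,0,-0.001,0,0,0],[40,0,0,-0.001,0,0,0],[40,0,0,-0.002,0,0,0],[40,0,0,-0.002,0,0,0],[40,0,0,-0.002,0,0,0]],
  ],
)

```text
time: 7.82
tcp_pos: [0.4979, 0.0091, 0.0271]
eef_rot: [0.0, -0.1, 0.995, 0.0]
ft_force: [0.9, 0.3, -0.1]
gripper_width: 0.469
grasp_force: 0.0
```

Emit:
drive_tool(
  commands=[
    [[40,0,0,-0.03,0,0,0],[40,0,0,-0.1,0,0,0],[40,0,0,-0.18,0,0,0],[40,0,0,-0.25,0,0,0],[40,0,0,-0.27,0,0,0]],
  ],
)

```text
time: 8.23
tcp_pos: [0.4995, 0.0089, 0.1669]
eef_rot: [0.003, -0.1, 0.995, -0.001]
ft_force: [-0.0, -0.2, 0.9]
gripper_width: 0.469
grasp_force: 0.0
```

Run:
```python
from h import *
im=imaging.get_image("wrist"); save(im,"j.png")
p,W=tray_fit(im,(.5103,.0114,-78.5)); pk=W(p,(0,-.016))[:2]
a=np.radians(p[2]); ex=np.array([np.cos(a),np.sin(a)]); ey=np.array([-ex[1],ex[0]])
for q,z in(("caliper",.008),("caliper_tail",.012)):
    r=spotter.spot_point(q,im)
    if r: d=at(im,r[0]["pixel"],z)[:2]-pk; print(q,r[0]["score"],np.round([1e3*d@ex,1e3*d@ey],1))
plan([.495,-.255,.15],-16)
```

```text
tray [ 5.10500e-01  1.15000e-02 -7.85048e+01] 94 med|res|mm 0.5
cal pocket [0.49478917 0.00834381] span pocket [0.48984145 0.08285233]
caliper 0.97 [4. 6.]
caliper_tail 0.71 [ 1.5 99.1]
now [0.4982 0.009  0.1626] F [-0.1 -0.3 -0.6] g 0.466 0.0 t 8.38
shift [ 0.1111 -0.5162  0.0252] turn [-1.000e-04  1.000e-03  3.049e-01]
```

View pics/j.png

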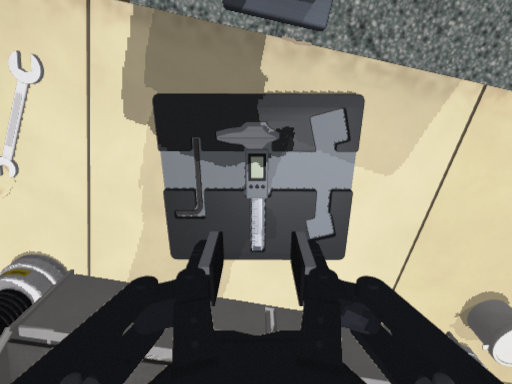

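The caliper lies fully in its cut-out (box at about (257,174)), and the hex key hasn't moved. The spanner is at the left: large jaw (25,70), small end (7,168). I go to it now.

Emit:
drive_tool(
  commands=[
    [[50,0.111,-0.516,0.025,0,0,0.305],[50,0.111,-0.516,0.025,0,0,0.305],[50,0.111,-0.516,0.025,0,0,0.305],[50,0.111,-0.516,0.025,0,0,0.305],[50,0.111,-0.516,0.025,0,0,0.305]],
  ],
)

```text
time: 8.8
tcp_pos: [0.4942, -0.2006, 0.1506]
eef_rot: [-0.001, 0.143, 0.99, 0.0]
ft_force: [1.4, 1.0, -0.2]
gripper_width: 0.585
grasp_force: 0.0
```

Run:
```python
from h import *
plan([.495,-.255,.15],-16)
```

```text
now [ 0.4942 -0.2006  0.1506] F [ 1.4  1.  -0.2] g 0.585 0.0 t 8.8
shift [-0.0322 -0.1039  0.0011] turn [ 0.0004 -0.0014 -0.0044]
```

Emit:
drive_tool(
  commands=[
    [[50,-0.032,-0.1,0,0,0,0],[50,-0.032,-0.1,0,0,0,0],[50,-0.032,-0.1,0,0,0,0],[50,-0.032,-0.1,0,0,0,0],[50,-0.032,-0.1,0,0,0,0]],
  ],
)

```text
time: 9.22
tcp_pos: [0.4964, -0.2502, 0.1514]
eef_rot: [-0.001, 0.139, 0.99, 0.001]
ft_force: [-0.6, -0.2, 0.6]
gripper_width: 0.583
grasp_force: 0.0
```

```bash
cat >> h.py <<'E'
def spanner_fit(im,z=.003,verbose=True):
    c=spotter.cut_out("spanner",im)[0]; m=c["region"]; v,u=np.nonzero(m)
    P=np.array([at(im,(a,b),z)[:2] for a,b in zip(u,v)])
    e=spotter.spot_point("spanner_small_end",im)[0]; o=spotter.spot_point("spanner",im)[0]
    E=at(im,e["pixel"],z)[:2]; O=at(im,o["pixel"],z)[:2]
    w,V=np.linalg.eigh(np.cov(P.T)); d=V[:,1]; d=d*np.sign(d@(E-P.mean(0)))
    n=np.array([d[1],-d[0]]); s=(P-P.mean(0))@d; t=(P-P.mean(0))@n
    mid=np.abs(s-(s.min()+s.max())/2)<.03      # shank only
    k=np.polyfit(s[mid],t[mid],1); ang=np.arctan2(d[1],d[0])+np.arctan(-k[0])*1  # n is right of d
    if verbose: print("score",c["score"],"len",s.max()-s.min(),"shank w",np.ptp(t[np.abs(s)<.02]),"E",E,"O",O,"e/o score",e["score"],o["score"])
    tip=P.mean(0)+d*s.max()+n*0; big=P.mean(0)+d*s.min()
    cen=P.mean(0)+d*(s.min()+s.max())/2+n*np.polyval(k,(s.min()+s.max())/2)
    print("mid",cen,"yaw",np.degrees(ang),"pca yaw",np.degrees(np.arctan2(d[1],d[0])))
    return cen,ang
E
python3 - <<'E'
from h import *
im=imaging.get_image("wrist"); save(im,"k.png")
spanner_fit(im)
plan([.495,-.255,.15],-16)
E
```

```text
Traceback (most recent call last):
  File "h.py", line 50, in spanner_fit
    e=spotter.spot_point("spanner_small_end",im)[0]; o=spotter.spot_point("spanner",im)[0]
      ~~~~~~~~~~~~~~~~~~~~~~~~~~~~~~~~~~~~~~~~~~^^^
IndexError: list index out of range
```

View pics/k.png

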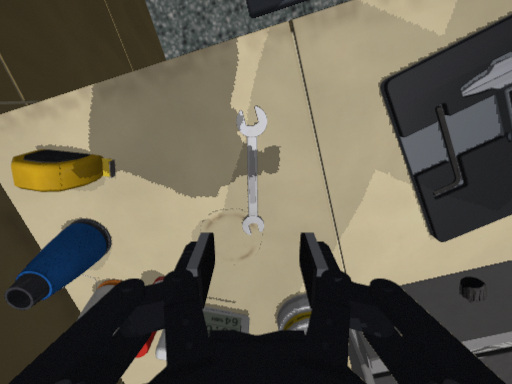

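The spanner is straight ahead, with the large jaw at (252,121), the small jaw at (253,226) and the shank at column 253. That was the last picture I may view, so I measure numerically from here.

```bash
sed -i 's/^    e=spotter.*$/    es=spotter.spot_point("spanner_small_end",im)+[{"pixel":(256,384),"score":0}]; e=es[0]; o=(spotter.spot_point("spanner",im)+[{"pixel":(256,384),"score":0}])[0]/' h.py
python3 - <<'E'
from h import *
im=imaging.get_image("wrist")
c,a=spanner_fit(im)
print("pix of jaws/shank:",[np.round(at(im,p,.003)[:2],4).tolist() for p in((252,121),(252.5,150),(253,200),(253,226))])
plan([*c,.15],np.degrees(a))
E
```

```text
score 0.89 len 0.1399154442712262 shank w 0.009565262381278306 E [ 0.55185886 -0.26548174] O [ 0.48988571 -0.25211158] e/o score 0.56 0.6
mid [ 0.49260695 -0.25478935] yaw -15.381442073944694 pca yaw -16.154785605820972
pix of jaws/shank: [[0.4395, -0.239], [0.4679, -0.2467], [0.5219, -0.2618], [0.5527, -0.2708]]
now [ 0.497  -0.251   0.1524] F [ 0.7  0.4 -0.6] g 0.584 0.0 t 9.57
shift [ 0.0063 -0.0097  0.0049] turn [-0.0001  0.0001 -0.0065]
```

```bash
python3 -c "
from h import *
plan([.4842,-.2518,.06],-15.5)"
```

```text
now [ 0.497  -0.251   0.1524] F [ 0.7  0.4 -0.6] g 0.584 0.0 t 9.57
shift [ 0.0242 -0.0086  0.1849] turn [-0.0001  0.0001 -0.0052]
```

Emit:
drive_tool(
  commands=[
    [[40,0.024,-0.0085,0.06,0,0,-0.005],[40,0.024,-0.0085,0.12,0,0,-0.005],[40,0.024,-0.0085,0.17,0,0,-0.005],[40,0.024,-0.0085,0.183,0,0,-0.005],[40,0.024,-0.0085,0.183,0,0,-0.005]],
  ],
)

```text
time: 9.98
tcp_pos: [0.4834, -0.2516, 0.0597]
eef_rot: [-0.001, 0.135, 0.991, 0.001]
ft_force: [-0.1, 0.5, 0.2]
gripper_width: 0.469
grasp_force: 0.0
```

Run:
```python
from h import *
im=imaging.get_image("wrist"); save(im,"l.png")
c,a=spanner_fit(im)
m=spotter.cut_out("spanner",im)[0]["region"]; v,u=np.nonzero(m)
for r in range(v.min(),v.max()+1,8):
    k=np.nonzero(m[r])[0]; 
    if len(k): print(r,k.min(),k.max(),len(k),np.round(at(im,((k.min()+k.max())/2,r),.0035)[:2],4))
plan([.4842,-.2518,.06],-15.5)
```

```text
score 0.6 len 0.141466619569732 shank w 0.01103016953036488 E [ 0.55059007 -0.26612421] O [ 0.49278423 -0.25569317] e/o score 0.97 0.66
mid [ 0.49340596 -0.25493619] yaw -16.051211425908427 pca yaw -16.529361905218014
131 263 267 5 [ 0.4269 -0.2302]
139 238 275 18 [ 0.4306 -0.2373]
147 235 279 27 [ 0.436  -0.2384]
155 235 278 35 [ 0.4414 -0.2403]
163 238 275 38 [ 0.4469 -0.2418]
171 248 266 19 [ 0.4527 -0.2431]
179 250 263 14 [ 0.4584 -0.245 ]
187 250 263 14 [ 0.4642 -0.2466]
195 250 263 14 [ 0.4702 -0.2483]
203 250 263 14 [ 0.4764 -0.25  ]
211 250 263 14 [ 0.4826 -0.2518]
219 249 263 15 [ 0.4889 -0.2539]
227 249 263 15 [ 0.4954 -0.2557]
235 250 263 14 [ 0.5022 -0.2572]
243 249 263 15 [ 0.5089 -0.2595]
251 249 263 15 [ 0.5159 -0.2614]
259 249 263 15 [ 0.523  -0.2634]
267 250 263 14 [ 0.5303 -0.265 ]
275 247 266 20 [ 0.5378 -0.2671]
283 242 270 29 [ 0.5453 -0.2696]
291 242 270 18 [ 0.553  -0.2718]
299 249 252 4 [ 0.5597 -0.2785]
now [ 0.485  -0.2528  0.0622] F [-0.   0.5 -0.4] g 0.469 0.0 t 10.23
shift [0.002  0.0015 0.0044] turn [-0.0005  0.0014 -0.0006]
```

Emit:
drive_tool(
  commands=[
    [[22,0,0.0005,0.03,0,0,0],[22,0,0.0005,0.06,0,0,0],[22,0,0.0005,0.08,0,0,0],[22,0,0.0005,0.09,0,0,0],[22,0,0.0005,0.09,0,0,0]],
  ],
)

```text
time: 10.65
tcp_pos: [0.484, -0.2519, 0.0153]
eef_rot: [-0.0, 0.135, 0.991, 0.0]
ft_force: [-1.0, -0.4, 0.3]
gripper_width: 0.26
grasp_force: 0.0
```

Emit:
drive_tool(
  commands=[
    [[22,0,0,0,0,0,0],[22,0,0,0.003,0,0,0],[22,0,0,0.006,0,0,0],[22,0,0,0.006,0,0,0],[22,0,0,0.006,0,0,0]],
  ],
)

```text
time: 11.07
tcp_pos: [0.4843, -0.2521, 0.013]
eef_rot: [0.0, 0.135, 0.991, -0.0]
ft_force: [0.1, -0.5, 0.5]
gripper_width: 0.263
grasp_force: 0.0
```

Emit:
drive_tool(
  commands=[
    [[3,0,0,0,0,0,0],[3,0,0,0,0,0,0],[3,0,0,0,0,0,0],[3,0,0,0,0,0,0],[3,0,0,0,0,0,0]],
  ],
)

```text
time: 11.48
tcp_pos: [0.4843, -0.2521, 0.0131]
eef_rot: [0.0, 0.135, 0.991, -0.0]
ft_force: [-0.6, 0.5, 6.0]
gripper_width: 0.082
grasp_force: 58.9
```

Emit:
drive_tool(
  commands=[
    [[3,0,0,-0.005,0,0,0],[3,0,0,-0.02,0,0,0],[3,0,0,-0.05,0,0,0],[3,0,0,-0.08,0,0,0],[3,0,0,-0.08,0,0,0]],
  ],
)

```text
time: 11.9
tcp_pos: [0.4853, -0.2528, 0.0555]
eef_rot: [0.002, 0.135, 0.991, -0.001]
ft_force: [0.4, -1.1, -0.3]
gripper_width: 0.081
grasp_force: 58.7
```

Run:
```python
from h import *
im=imaging.get_image("wrist"); save(im,"m.png")
m=spotter.cut_out("spanner",im)[0]["region"]; v,u=np.nonzero(m); z=status.sense()["tcp_pos"][2]-.013+.0035
for r in range(v.min(),v.max()+1,8):
    k=np.nonzero(m[r])[0]; 
    if len(k): print(r,k.min(),k.max(),len(k),np.round(at(im,((k.min()+k.max())/2,r),z)[:2],4))
plan([.45,.05,.15],11.5)
```

```text
137 264 265 2 [ 0.4261 -0.2324]
145 264 277 14 [ 0.431  -0.2304]
153 231 282 27 [ 0.4332 -0.2387]
161 228 285 34 [ 0.4374 -0.2399]
169 228 285 41 [ 0.4417 -0.2411]
177 231 282 52 [ 0.4461 -0.2423]
185 236 277 42 [ 0.4506 -0.2435]
193 248 265 18 [ 0.4551 -0.2448]
201 248 265 18 [ 0.4598 -0.2461]
209 248 265 18 [ 0.4645 -0.2474]
217 248 265 18 [ 0.4694 -0.2488]
225 248 265 18 [ 0.4744 -0.2502]
233 251 262 12 [ 0.4795 -0.2516]
241 251 262 12 [ 0.4846 -0.253 ]
249 251 262 12 [ 0.4899 -0.2545]
257 251 262 12 [ 0.4954 -0.256 ]
265 251 262 12 [ 0.5009 -0.2575]
273 251 262 12 [ 0.5066 -0.2591]
281 251 262 12 [ 0.5124 -0.2607]
289 251 263 13 [ 0.5184 -0.2621]
297 251 263 13 [ 0.5245 -0.2638]
305 249 264 16 [ 0.5306 -0.2658]
313 249 264 16 [ 0.537  -0.2676]
321 245 268 24 [ 0.5436 -0.2694]
329 244 269 26 [ 0.5503 -0.2713]
now [ 0.4845 -0.2522  0.0533] F [-0.5 -0.1 -1.1] g 0.087 58.7 t 12.0
shift [ 0.2284  0.5637 -0.194 ] turn [-0.0004  0.0006 -0.3007]
```

Run:
```python
from h import *
plan([.48,.0808,.12],11.5)
```

```text
now [ 0.4845 -0.2522  0.0533] F [-0.5 -0.1 -1.1] g 0.087 58.7 t 12.0
shift [ 0.1872  0.6392 -0.1339] turn [-0.0004  0.0006 -0.3007]
```

Emit:
drive_tool(
  commands=[
    [[3,0,0,-0.08,0,0,0],[3,0.019,0.06,-0.134,0,0,-0.06],[3,0.187,0.639,-0.134,0,0,-0.3],[3,0.187,0.639,-0.134,0,0,-0.3],[3,0.187,0.639,-0.134,0,0,-0.3]],
  ],
)

```text
time: 12.42
tcp_pos: [0.4812, -0.0941, 0.1195]
eef_rot: [-0.0, -0.101, 0.995, 0.0]
ft_force: [1.7, 0.0, -1.3]
gripper_width: 0.08
grasp_force: 58.9
```

Run:
```python
from h import *
plan([.48,.0808,.12],11.5)
```

```text
now [ 0.4812 -0.0941  0.1195] F [ 1.7  0.  -1.3] g 0.08 58.9 t 12.42
shift [-0.0681  0.3432 -0.0009] turn [ 0.0001 -0.      0.0012]
```

Emit:
drive_tool(
  commands=[
    [[3,-0.068,0.343,0,0,0,0],[3,-0.068,0.343,0,0,0,0],[3,-0.068,0.343,0,0,0,0],[3,-0.068,0.343,0,0,0,0],[3,-0.068,0.343,0,0,0,0]],
  ],
)

```text
time: 12.83
tcp_pos: [0.4803, 0.084, 0.1191]
eef_rot: [-0.001, -0.101, 0.995, 0.001]
ft_force: [-0.3, -0.0, -1.1]
gripper_width: 0.083
grasp_force: 59.0
```

Run:
```python
from h import *
imaging.get_image("top");im=imaging.get_image("wrist"); save(im,"n.png")
p,W=tray_fit(im,(.5104,.0115,-78.5))
print("tcp goal",W(p,(-.074,-.016))[:2])
m=spotter.cut_out("spanner",im)[0]; print(m["score"],m["rect"]); m=m["region"]; v,u=np.nonzero(m); z=status.sense()["tcp_pos"][2]-.013+.0035
for r in range(v.min(),v.max()+1,8):
    k=np.nonzero(m[r])[0]
    if len(k): print(r,k.min(),k.max(),len(k),np.round(at(im,((k.min()+k.max())/2,r),z)[:2],4))
plan([*W(p,(-.074,-.016))[:2],.045],90+p[2])
```

```text
tray [ 5.10600e-01  1.18000e-02 -7.86933e+01] 91 med|res|mm 0.44
cal pocket [0.49487312 0.00864345] span pocket [0.49017059 0.08316785]
tcp goal [0.48036467 0.08120725]
0.64 [228.2, 136.6, 60.3, 196.6]
137 264 266 3 [0.418  0.0742]
145 235 277 18 [0.423  0.0704]
153 230 282 29 [0.4271 0.0713]
161 228 285 34 [0.4313 0.0724]
169 229 285 40 [0.4355 0.0736]
177 231 282 52 [0.44   0.0742]
185 236 276 41 [0.4445 0.0748]
193 248 265 18 [0.449  0.0761]
201 249 265 17 [0.4536 0.0773]
209 248 265 18 [0.4584 0.078 ]
217 248 265 18 [0.4633 0.079 ]
225 249 265 17 [0.4682 0.0803]
233 251 262 12 [0.4733 0.081 ]
241 251 262 12 [0.4785 0.0821]
249 251 262 12 [0.4838 0.0832]
257 251 262 12 [0.4892 0.0843]
265 252 262 11 [0.4946 0.0857]
273 252 262 11 [0.5003 0.0869]
281 251 262 12 [0.5061 0.0878]
289 250 263 14 [0.512 0.089]
297 250 263 14 [0.5181 0.0902]
305 249 264 16 [0.5243 0.0915]
313 249 264 16 [0.5306 0.0928]
321 245 268 24 [0.5371 0.0941]
329 244 269 26 [0.5438 0.0955]
now [0.4811 0.0796 0.1192] F [ 0.6 -0.8 -0.5] g 0.078 59.0 t 12.98
shift [0.0007 0.0034 0.1485] turn [-0.     -0.0006  0.0015]
```

Emit:
drive_tool(
  commands=[
    [[3,0.0007,0.002,0.04,0,0,0],[3,0.0007,0.002,0.08,0,0,0],[3,0.0007,0.002,0.11,0,0,0],[3,0.0007,0.002,0.125,0,0,0],[3,0.0007,0.002,0.13,0,0,0]],
  ],
)

```text
time: 13.4
tcp_pos: [0.4803, 0.0789, 0.0536]
eef_rot: [-0.001, -0.098, 0.995, 0.0]
ft_force: [-1.1, 0.1, -1.4]
gripper_width: 0.083
grasp_force: 59.0
```

```bash
cat > chk.py <<'E'
from h import *
imaging.get_image("top");imaging.get_image("top");im=imaging.get_image("wrist"); save(im,"o%d.png"%im["shot"])
s=status.sense(); T=s["tcp_pos"]
p,W=tray_fit(im,(.5104,.0115,-78.5)); pk=W(p,(-.074,-.006))[:2]
a=np.radians(p[2]); ex=np.array([np.cos(a),np.sin(a)]); ey=np.array([-ex[1],ex[0]])
L=lambda x:np.round([1e3*(x[:2]-pk)@ex,1e3*(x[:2]-pk)@ey],1)
print("tcp in pocket mm",L(T))
m=spotter.cut_out("spanner",im)[0]["region"]; v,u=np.nonzero(m); z=T[2]-.013+.0035
for r in range(v.min(),v.max()+1,12):
    k=np.nonzero(m[r])[0]; print(r,k.min(),k.max(),L(at(im,(k.min(),r),z)),L(at(im,(k.max(),r),z)))
print("top row",v.min(),L(at(im,(u[v==v.min()].mean(),v.min()),z)))
plan([*W(p,(-.074,-.016))[:2],.021],90+p[2])
E
python3 chk.py
```

```text
tray [ 5.10600e-01  1.17000e-02 -7.86244e+01] 71 med|res|mm 0.36
cal pocket [0.49486959 0.00851527] span pocket [0.49007739 0.08303396]
tcp in pocket mm [ 1.7 -9.3]
139 264 268 [ -1.6 -71.7] [ -3.7 -71.7]
151 233 280 [ 14.5 -65.5] [-10.1 -65.5]
163 228 284 [ 17.4 -59.1] [-12.4 -59. ]
175 230 282 [ 16.5 -52.4] [-11.5 -52.4]
187 238 273 [ 12.4 -45.6] [ -6.8 -45.6]
199 248 265 [  7.  -38.5] [ -2.4 -38.5]
211 247 265 [  7.7 -31.3] [ -2.5 -31.3]
223 248 266 [  7.2 -23.8] [ -3.1 -23.8]
235 251 262 [  5.5 -16. ] [ -0.9 -16. ]
247 251 262 [ 5.6 -8. ] [-0.9 -8. ]
259 251 261 [5.7 0.2] [-0.4  0.2]
271 251 262 [5.7 8.7] [-1.   8.8]
283 250 263 [ 6.4 17.6] [-1.7 17.6]
295 251 262 [ 5.9 26.7] [-1.1 26.7]
307 249 263 [ 7.3 36.2] [-1.8 36.2]
319 245 267 [10. 46.] [-4.5 46. ]
331 245 269 [10.1 56.2] [-5.9 56.2]
top row 139 [ -2.7 -71.7]
now [0.4814 0.0797 0.0555] F [-0.1  0.1 -0.8] g 0.078 59.0 t 13.6
shift [0.0017 0.0031 0.0689] turn [-0.0002  0.0005 -0.001 ]
```

Emit:
drive_tool(
  commands=[
    [[3,0.001,0.0042,0.02,0,0,0],[3,0.001,0.0042,0.035,0,0,0],[3,0.001,0.0042,0.04,0,0,0],[3,0.001,0.0042,0.04,0,0,0],[3,0.001,0.0042,0.04,0,0,0]],
  ],
)

```text
time: 14.02
tcp_pos: [0.4801, 0.0821, 0.035]
eef_rot: [0.0, -0.099, 0.995, -0.0]
ft_force: [-0.1, -0.4, -1.0]
gripper_width: 0.079
grasp_force: 59.0
```

```bash
python3 chk.py | grep -v "^2[5-9]"
python3 - <<'E'
from h import *
# gap between spanner head and cut-out edges, seen directly: brightness profile across the large jaw row
import glob
f=sorted(glob.glob("pics/o*.png"),key=lambda s:int(s[6:-4]))[-1]; g=cv2.imread(f,0)
for r in(165,172): print(f,r,g[r,212:304:2].tolist())
E
```

```text
tray [ 5.10800e-01  1.15000e-02 -7.85673e+01] 47 med|res|mm 0.16
cal pocket [0.4951612  0.00834919] span pocket [0.49029475 0.08286307]
tcp in pocket mm [ -1.3 -10. ]
138 264 268 [ -4.7 -72.5] [ -6.8 -72.5]
150 232 281 [ 12.  -66.3] [-13.6 -66.2]
162 228 285 [ 14.4 -59.8] [-16.  -59.8]
174 229 283 [ 14.1 -53.2] [-15.1 -53.1]
186 237 275 [  9.9 -46.3] [-10.9 -46.3]
198 247 265 [  4.5 -39.3] [ -5.5 -39.3]
210 248 264 [  4.1 -32. ] [ -5. -32.]
222 248 265 [  4.1 -24.5] [ -5.6 -24.5]
234 251 263 [  2.5 -16.8] [ -4.5 -16.7]
246 251 262 [ 2.6 -8.8] [-4.  -8.8]
306 249 264 [ 4.2 35.5] [-5.5 35.6]
318 246 267 [ 6.3 45.4] [-7.5 45.4]
330 245 269 [ 7.1 55.6] [-9.  55.6]
top row 138 [ -5.7 -72.5]
now [0.4802 0.0821 0.0351] F [ 0.5  0.  -0.9] g 0.078 59.0 t 14.22
shift [-0.0001 -0.0025  0.0283] turn [-0.0001  0.0003 -0.0012]
pics/o25.png 165 [35, 34, 34, 33, 32, 32, 24, 81, 135, 149, 151, 152, 150, 149, 150, 151, 109, 89, 89, 88, 88, 88, 88, 88, 88, 89, 88, 88, 89, 146, 149, 150, 149, 151, 151, 151, 149, 149, 45, 91, 98, 98, 98, 99, 97, 97]
pics/o25.png 172 [35, 33, 34, 34, 34, 34, 32, 27, 77, 135, 148, 150, 149, 152, 151, 152, 151, 111, 105, 104, 104, 100, 101, 93, 105, 115, 142, 151, 151, 150, 151, 151, 150, 149, 151, 151, 147, 159, 89, 35, 93, 97, 98, 96, 97, 96]
```

Emit:
drive_tool(
  commands=[
    [[3,0,-0.0014,0.004,0,0,0],[3,0,-0.0014,0.01,0,0,0],[3,0,-0.0014,0.016,0,0,0],[3,0,-0.0014,0.022,0,0,0],[3,0,-0.0014,0.022,0,0,0]],
  ],
)

```text
time: 14.63
tcp_pos: [0.4798, 0.0814, 0.0231]
eef_rot: [-0.0, -0.099, 0.995, 0.0]
ft_force: [-0.8, -0.5, -0.9]
gripper_width: 0.079
grasp_force: 59.0
```

Emit:
drive_tool(
  commands=[
    [[3,0,0,0.002,0,0,0],[3,0,0,0.004,0,0,0],[3,0,0,0.005,0,0,0],[3,0,0,0.005,0,0,0],[3,0,0,0.005,0,0,0]],
  ],
)

```text
time: 15.05
tcp_pos: [0.4801, 0.0814, 0.0213]
eef_rot: [0.0, -0.099, 0.995, -0.0]
ft_force: [-0.5, -0.0, -0.0]
gripper_width: 0.08
grasp_force: 58.9
```

```bash
python3 chk.py
```

```text
tray [ 5.10800e-01  1.13000e-02 -7.86978e+01] 40 med|res|mm 0.02
cal pocket [0.49507815 0.00820838] span pocket [0.4903814  0.08273315]
tcp in pocket mm [ -0.7 -10.3]
138 263 267 [ -3.5 -72.8] [ -5.6 -72.8]
150 232 280 [ 12.7 -66.5] [-12.5 -66.5]
162 228 285 [ 15.  -60.1] [-15.3 -60.1]
174 229 284 [ 14.7 -53.4] [-15.  -53.4]
186 238 275 [ 10.  -46.6] [-10.3 -46.6]
198 248 264 [  4.5 -39.5] [ -4.4 -39.5]
210 248 266 [  4.6 -32.3] [ -5.6 -32.3]
222 246 265 [  5.8 -24.8] [ -5.1 -24.8]
234 251 262 [  3. -17.] [ -3.4 -17. ]
246 251 263 [ 3.1 -9. ] [-4.1 -9. ]
258 250 263 [ 3.7 -0.8] [-4.1 -0.8]
270 250 262 [3.8 7.8] [-3.6  7.8]
282 250 263 [ 3.8 16.6] [-4.3 16.6]
294 250 263 [ 3.9 25.8] [-4.4 25.8]
306 249 264 [ 4.6 35.3] [-5.1 35.2]
318 245 268 [ 7.3 45.1] [-7.8 45.1]
330 245 269 [ 7.5 55.3] [-8.6 55.3]
top row 138 [ -4.6 -72.8]
now [0.4801 0.0814 0.0214] F [ 0.   0.5 -0.2] g 0.081 58.9 t 15.25
shift [-0.0006 -0.0014  0.0007] turn [-0.      0.      0.0002]
```

Emit:
drive_tool(
  commands=[
    [[3,0,0,0.001,0,0,0],[3,0,0,0.0015,0,0,0],[3,0,0,0.002,0,0,0],[3,0,0,0.002,0,0,0],[3,0,0,0.002,0,0,0]],
  ],
)

```text
time: 15.67
tcp_pos: [0.4802, 0.0814, 0.021]
eef_rot: [0.0, -0.099, 0.995, -0.0]
ft_force: [-4.4, 0.2, 17.1]
gripper_width: 0.086
grasp_force: 62.0
```

Emit:
drive_tool(
  commands=[
    [[25,0,0,-0.002,0,0,0],[25,0,0,-0.002,0,0,0],[25,0,0,-0.002,0,0,0],[25,0,0,-0.002,0,0,0],[25,0,0,-0.002,0,0,0]],
  ],
)

```text
time: 16.08
tcp_pos: [0.4801, 0.0814, 0.0212]
eef_rot: [-0.0, -0.099, 0.995, 0.0]
ft_force: [0.6, -0.2, -0.5]
gripper_width: 0.292
grasp_force: 0.0
```

Emit:
drive_tool(
  commands=[
    [[25,0,0,-0.02,0,0,0],[25,0,0,-0.08,0,0,0],[25,0,0,-0.16,0,0,0],[25,0,0,-0.24,0,0,0],[25,0,0,-0.26,0,0,0]],
  ],
)

```text
time: 16.5
tcp_pos: [0.4819, 0.0815, 0.1565]
eef_rot: [0.003, -0.099, 0.995, -0.0]
ft_force: [1.1, -0.5, 0.8]
gripper_width: 0.291
grasp_force: 0.0
```

```bash
cat > fin.py <<'E'
from h import *
imaging.get_image("top");imaging.get_image("top");im=imaging.get_image("wrist"); save(im,"z.png")
p,W=tray_fit(im,(.5106,.0115,-78.5))
a=np.radians(p[2]); ex=np.array([np.cos(a),np.sin(a)]); ey=np.array([-ex[1],ex[0]])
for n,q,z in(("spanner",(-.074,-.006),.0115),("caliper",(0,-.016),.012)):
    pk=W(p,q)[:2]; L=lambda x:np.round([1e3*(x[:2]-pk)@ex,1e3*(x[:2]-pk)@ey],1)
    c=spotter.cut_out(n,im)
    if not c: print(n,"none"); continue
    m=c[0]["region"]; v,u=np.nonzero(m); print(n,c[0]["score"],"rows",v.min(),v.max())
    for r in np.unique(np.r_[np.arange(v.min(),v.max(),10),v.max()]):
        k=np.nonzero(m[r])[0]
        if len(k): print(r,k.min(),k.max(),L(at(im,(k.min(),r),z)),L(at(im,(k.max(),r),z)))
print(status.sense()["tcp_pos"])
E
python3 fin.py
```

```text
tray [ 5.10700e-01  1.18000e-02 -7.87763e+01] 94 med|res|mm 0.47
cal pocket [0.4949789  0.00866456] span pocket [0.49038433 0.08319569]
spanner 0.94 rows 116 242
116 262 262 [ -4.5 -72.4] [ -4.5 -72.4]
126 242 271 [ 15.1 -62.8] [-13.5 -62.9]
136 243 271 [ 14.3 -53. ] [-13.7 -53.1]
146 253 261 [  4.3 -43. ] [ -3.8 -43. ]
156 252 261 [  5.3 -32.7] [ -3.9 -32.7]
166 252 261 [  5.4 -22.1] [ -3.9 -22.2]
176 252 261 [  5.4 -11.3] [ -4.  -11.3]
186 252 261 [ 5.5 -0.2] [-4.1 -0.2]
196 252 261 [ 5.5 11.2] [-4.2 11.1]
206 253 261 [ 4.4 22.8] [-4.3 22.8]
216 253 261 [ 4.5 34.8] [-4.4 34.8]
226 250 264 [ 7.9 47.2] [-7.8 47.1]
236 246 267 [12.5 59.8] [-11.4  59.7]
242 251 254 [ 6.8 67.6] [ 3.4 67.6]
caliper 0.9 rows 131 257
131 177 186 [  5.6 -47.8] [ -3.3 -47.8]
141 144 200 [ 39.7 -37.8] [-16.5 -38. ]
151 169 191 [ 15.6 -27.7] [ -6.7 -27.8]
161 170 198 [ 15.7 -17.3] [-13.1 -17.4]
171 172 196 [14.7 -6.7] [-10.3  -6.7]
181 172 197 [15.8  4.3] [-10.6   4.2]
191 173 197 [15.9 15.5] [-9.8 15.4]
201 173 197 [17. 27.] [-9.  26.9]
211 185 194 [ 5.  38.8] [-4.9 38.7]
221 184 195 [ 7.2 50.9] [-5.1 50.9]
231 185 196 [ 7.1 63.4] [-5.3 63.3]
241 187 196 [ 5.9 76.2] [-4.4 76.1]
251 188 197 [ 5.8 89.3] [-4.6 89.3]
257 190 197 [ 4.1 97.4] [-4.  97.4]
[0.47950246 0.08140667 0.15013872]
```

The final fit puts both tools within about 1 mm of their pockets, and the robot is clear of everything. I hand in.

```bash
python3 -c "
from bench import arm
print(arm.close_job())"
```

```text
the job is handed in; nothing more can be done
None
```

I put the spanner and the caliper back in their own cut-outs, each pressed to the floor and the right way round. My last camera check put both within about 1 mm of home. The job is handed in at about 17 s of the 56 s allowed; no verdict was returned.

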